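# Clamp a whetstone in its sloping holder

## Task

Get the sharpening stand ready: set the long whetstone down flat and centred on the sloping bed between the jaws (set it down, do not drop it) and let it go. Then crank the handle clockwise until the jaw has pushed the stone up against the far stop and the handle goes firmly stiff, without forcing it beyond that. Leave the short rubbing stone, the water dish and the peeler where they are.

Things in the scene. Friction and masses are not known exactly. Their poses are not given: they have to be found in the camera images.
- stone: The long whetstone, loose: a block 150 x 50 x 25 mm (x, y, z), a dark grey and a pale layer, 0.34 to 0.48 kg, lying flat on the worktop to the left or right of the stand. Origin at its centre, x along its length, z up. Either face may be up in the holder.
- rubbing_stone: A short stone of the same make, 80 x 50 x 25 mm, loose, on the other side. Origin at its centre. Leave it.
- water_dish: White ramekin, 69 mm across, 38 mm high, loose. Leave it.
- peeler: Black-handled peeler, 170 mm long, loose. Leave it.
- bed: Its bed, a plate 252 x 62 mm. Origin on its top surface, on the centre line, 145 mm above the worktop; x runs up the 25 degree slope away from the crank, y across to the left, z square to the plate (leaning 25 degrees to the crank end). Nothing stands at its two long sides.
- jaw: The moving jaw at the low end, 15 mm high, 56 mm wide, rubber faced; axes as the bed's. Origin on the bed's surface at the foot of its face, at x = -89 to -79 mm in the bed's frame at the start. The screw drives it up the bed, 10 mm a turn, up to 40 mm. Behind it is a fixed front block, 52 mm wide, 20 mm high, at x = -132 to -114 mm.
- screw_end (a point): Centre of the crank's outer face, on the screw's axis (parallel to the bed's x, 9 mm above its surface); moves in with the jaw. Clockwise seen from the crank end (right-handed about the bed's x) closes the jaw. Running takes about 4 N at the grip; on the stone it climbs steeply: 10 to 14 N is firmly stiff, over 25 N is forcing it. It holds by itself when released.
- grip_mid (a point): Middle of the crank's black grip: a barrel 18 mm across, 36 mm long, parallel to the screw and 38 mm from its axis, sticking out to the low end; the crank arm's outer face is 19 mm up the slope from this point. It spins freely on its pin. The crank starts at any angle; at its lowest the grip is about 35 mm above the worktop.
- holder: The metal stone holder: a sloping bed on tube legs, held to the worktop by suction feet. Origin on the worktop under the middle of the bed, x horizontal, uphill, away from the crank. At the bed's high end is an upright far stop, 15 mm high, 56 mm wide: set by hand and locked, its face is anywhere from x = +81 to +89 mm in the bed's frame (not told).
There are look-alikes about, which are no part of the job. Leave any green or turquoise look-alike of the stone alone.

How it is judged:
By the outcome, as a careful person would: the job done as asked, in the order asked, and still so for the second after the job is handed in, with the robot touching nothing.
It also fails if it takes over 69 s, if anything falls off the work surface, if the arm or the gripper's body presses on something with over 40 N, if the wrist force passes 120 N, or if a joint passes its speed limit or range.

## Robot

A 6-joint arm with a two-finger parallel gripper is mounted at the origin on a cart in front of the work surface, level with it; the furniture and walls round the work are solid. World frame = base frame: x ahead of the robot, y to its left, z up, the work surface at z = 0. Lengths are in m, angles in rad, forces in N, time in s.
With the tool pointing down it reaches from about 0.3 to 0.75 m from the base axis. Payload 8.5 kg.
Tool frame: the origin (TCP) lies midway between the tips of the shut fingers; the grasp point (between the pads) lies 19 mm behind it; z points along the fingers, y is the line along which they close (so a half turn about z gives the same grasp; the last joint's range is limited). The gripper opens to 85 mm and grips with 20 to 120 N. Pads are 22 mm wide; open, the fingers measure 114 mm over their backs; the gripper's body (76 mm by 85 mm) begins 54 mm behind the grasp point. The pads swing forward as they close: fully open they stand 13 mm farther back than shut.
Start: joints at [-1.375, 0.381, 1.297, -0, 1.464, -0.215], TCP at [0.22, -0.504, 0.231] pointing down, gripper open.
Joint ranges: [-3.11, 3.11], [-0.89, 2.33], [0.22, 2.48], [-1.42, 4.56], [0.17, 2.85], [-2.88, 2.88]. Speed limits (rad/s): [2.39, 2.39, 3.14, 3.14, 3.14, 3.14].

## Interface

Orientations are given as a rotation vector (axis times angle).
In Python, from bench import robot, optics gives the robot as it stands.
- The arm moves only by the tool move_arm, never from a script. Its arguments are lists of equal length, an entry for each row: "dp": the shift along the tool's x, y, z as a fraction of full scale, a list of three; "turn": the turn, a rotation vector about the tool's x, y, z as a fraction of full scale, a list of three. A call has 1 to 5 rows; each row shifts and turns the commanded pose from where the row before left it, along the tool's axes as they then stand; what a row does not reach is not made up. Full scale, the value 1, is 0.1 m for a shift and 6 degrees for a turn. A row lasts 1/8 s, in which the tool goes at most 62.5 mm and 10.7 degrees, less where a joint would pass 70% of its speed; a pose out of reach is approached as far as the arm can. A call with a number of a shift or a turn outside -1 to 1 is refused whole. A call with a gripper value outside its range is refused whole. "claw" is the closure, from -1 (fully open) to 1 (shut), set as the call begins (left out, the last holds). The fingers move at their own pace and stop on an object; the grip force is fixed at half the most. Time passes only in rows, so rows that do not move let the fingers close. It gives the time, the measured TCP pose, the force, the opening and the grip force at its end, in the units of the state.
- robot.state(): the state, without advancing time (a new reading comes with each control period).
- optics.grab_frame(name): name is "scene" or "top" or "wrist"; returns a dict with "pixels" (420x560x3 uint8, red, green, blue), "range_z" (420x560 float32, m along the optical axis (not along the pixel's ray), 0 where there is no reading), "vertical_fov" (degrees; the focal length in pixels is half the picture's height over the tangent of half this angle, whatever the lens; pixels are square), "cx", "cy" (the principal point, pixels), "k1" (the pictures are not rectified: a ray, as slopes to the right and down, at radius r is drawn at 1 + k1 r^2 times it, then the intrinsics apply), "eye" and "rotation" of the camera in the world. Camera axes: x right, y down, z forward; pixel columns grow to the right and rows downward; lengths in m; the calibration is good to about 2 mm. A picture is of the moment at which its call begins.
- robot.hand_in(): hands the job in; it is judged then, once.
The state is a dict: "time": time; "joint_positions": joint angles; "joint_vel": joint speeds; "joint_efforts": joint torques, N m; "tool_pos": TCP position; "ee_rot": TCP orientation; "force": force on the tool from outside, world axes, zero at the start; "wrist_torque": the same for the moment, N m; "gripper_width": opening from 0.0 (shut) to 1.0 (fully open); "finger_force": force on a finger pad.
Only numpy, scipy, OpenCV 4.12 (cv2) and the standard library are available. Lean on these libraries where they do the work, as an engineer would, in place of code of your own. Each camera call takes 0.05 s, during which the arm holds its last target. There are 200 camera calls.

## Working session

There is one attempt and no reset: what is moved stays moved. The work goes in short steps, Python scripts to look and compute and a tool call to move; the robot and the scene stay as the last step left them, time stands still between calls to the robot, and variables do not carry over. Pictures are saved under pics/ and viewed, at most 10 in all, crops included, and the job is handed in when it is done.

Besides the shell and the picture viewer there is one more tool, called after "Call:" by a JSON object that holds its "name" and its "arguments", one argument or row to a line. move_arm: Moves the arm, as the interface text tells. Shift numbers are shares of 0.1 m and turn numbers shares of 6 degrees, none past 1 either way. Its arguments: {"type":"object","properties":{"dp":{"type":"array"},"turn":{"type":"array"},"claw":{"type":"number"}},"required":["dp","turn"]}

```bash
ls; mkdir -p pics; cat > h.py <<'E'
import numpy as np,cv2,pickle
from bench import robot,optics
from scipy.spatial.transform import Rotation as R
def grab(n):
    f=optics.grab_frame(n); return f
def cloud(f):
    h,w=f["range_z"].shape
    v,u=np.mgrid[:h,:w].astype(float)
    d=rays(f,np.stack([u,v],-1).reshape(-1,2)).reshape(h,w,3)
    return np.array(f["eye"])+(d*f["range_z"][...,None])@np.array(f["rotation"]).T
def rays(f,uv):
    fl=f["pixels"].shape[0]/2/np.tan(np.radians(f["vertical_fov"])/2)
    K=np.array([[fl,0,f["cx"]],[0,fl,f["cy"]],[0,0,1.]])
    p=cv2.undistortPoints(np.asarray(uv,float).reshape(-1,1,2),K,np.array([f["k1"],0,0,0,0.])).reshape(-1,2)
    return np.c_[p,np.ones(len(p))]
def world(f,uv,z):
    d=rays(f,uv)@np.array(f["rotation"]).T; e=np.array(f["eye"])
    return e+d*((z-e[2])/d[:,2:])
E
python3 - <<'E'
from h import *
s=robot.state();print({k:np.round(v,3) for k,v in s.items()})
a=[]
for n in("scene","top","wrist"):
    f=grab(n);pickle.dump(f,open(n+".pkl","wb"));a.append(f["pixels"]);print(n,f["eye"],np.round(f["rotation"],3).tolist(),f["vertical_fov"],f["k1"],f["cx"],f["cy"],(f["range_z"]>0).mean(),)
for n,p in zip("stw",a): cv2.imwrite(f"pics/{n}0.png",p[...,::-1])
E
```

```text
pics
{'time': np.float64(0.0), 'joint_positions': array([-1.375,  0.381,  1.298,  0.   ,  1.464, -0.215]), 'joint_vel': array([-0.001,  0.   ,  0.   ,  0.001, -0.   , -0.001]), 'joint_efforts': array([ 1.0000e-03, -4.4845e+01, -2.3128e+01, -0.0000e+00,  5.0000e-03,
       -0.0000e+00]), 'tool_pos': array([ 0.22 , -0.504,  0.231]), 'ee_rot': array([-3.074, -0.64 , -0.   ]), 'force': array([ 0.27 , -0.049,  0.082]), 'wrist_torque': array([-0.018,  0.012,  0.059]), 'finger_force': np.float64(0.0), 'gripper_width': np.float64(0.998)}
scene [-0.17584936  0.67365493  0.81436981] [-1.077, 2.307, -1.143] 48.520419278757835 -0.09385951041264694 278.69307473703776 204.96980993111202 0.9586394557823129
top [0.36439232 0.04307035 1.25246077] [-2.108, 2.154, -0.127] 51.14348951012889 -0.09277965798595214 281.91978241077584 201.2809744233421 0.9959736394557823
wrist [ 0.28047    -0.47763041  0.37473816] [2.436, -1.595, -0.215] 58.0059883719966 -0.001884232032529689 284.4480088066044 206.15094418712334 0.9958460884353741
```

```bash
sed -i 's/np.array(f\["rotation"\])/R.from_rotvec(f["rotation"]).as_matrix()/' h.py; grep -c from_rotvec h.py
```

```text
2
```

View pics/s0.png

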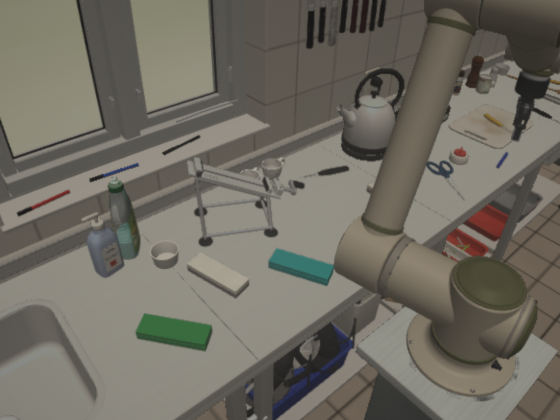

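View pics/t0.png

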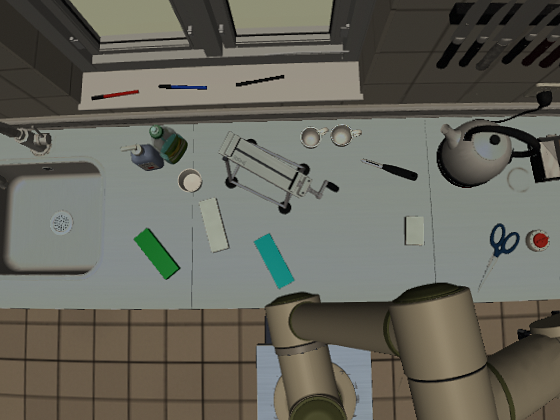

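The scene and top views show the cream whetstone at top (214,225), the rubbing stone at (414,230), and the stand at about (265,172). The crank is on the right and its black grip is near (333,186). Green and teal are look-alikes. Next I'll measure.

```bash
cat > m.py <<'E'
from h import *
T=pickle.load(open("top.pkl","rb"));S=pickle.load(open("scene.pkl","rb"))
C=cloud(T);D=cloud(S)
def box(P,f,lo,hi):
    return np.all((P>lo)&(P<hi),-1)&(f["range_z"]>0)
def rep(n,P,f,lo,hi):
    m=box(P,f,np.array(lo),np.array(hi)).astype(np.uint8)
    k,l,st,ce=cv2.connectedComponentsWithStats(m)
    i=1+st[1:,4].argmax();q=P[l==i];print(n,st[i],"med",np.round(np.median(q,0),4),"rect",cv2.minAreaRect(q[:,:2].astype(np.float32)))
for u,v in((214,225),(414,230),(265,170),(333,186),(230,145),(300,185),(205,260)): print(u,v,np.round(C[v,u],3))
u,v=214,225
c=C[v,u]
rep("stoneTop",C,T,[c[0]-.12,c[1]-.06,.015],[c[0]+.12,c[1]+.06,.04])
c2=c
rep("stoneScene",D,S,[c[0]-.12,c[1]-.06,.015],[c[0]+.12,c[1]+.06,.04])
# bed points: fit plane
for n,P,f in(("T",C,T),("S",D,S)):
    c=C[170,265]
    m=box(P,f,np.array([c[0]-.2,c[1]-.25,.06]),np.array([c[0]+.15,c[1]+.2,.25]))
    q=P[m];print(n,len(q),q.min(0),q.max(0))
    best=None;rng=np.random.default_rng(0)
    for _ in range(800):
        a=q[rng.choice(len(q),3,False)];nn=np.cross(a[1]-a[0],a[2]-a[0]);L=np.linalg.norm(nn)
        if L<1e-6: continue
        nn/=L; nn*=np.sign(nn[2])
        if abs(nn[2]-np.cos(np.radians(25)))>.03: continue
        k=abs((q-a[0])@nn)<.003
        if best is None or k.sum()>best[0]: best=(k.sum(),k)
    k=best[1];a=q[k];ce=a.mean(0);U,s,V=np.linalg.svd(a-ce,full_matrices=False);nn=V[2]*np.sign(V[2][2])
    print(n,best[0],"c",ce,"n",nn,"slope",np.degrees(np.arccos(nn[2])),"yaw up",np.degrees(np.arctan2(-nn[1],-nn[0])),"ax",V[0])
np.savez("cl.npz",C=C,D=D)
t=cv2.resize(T["pixels"][110:230,200:360],(800,600),interpolation=cv2.INTER_CUBIC);cv2.imwrite("pics/t1.png",t[...,::-1])
E
python3 m.py
```

```text
214 225 [0.484 0.269 0.03 ]
414 230 [ 0.458 -0.291  0.025]
265 170 [0.614 0.116 0.14 ]
333 186 [ 0.578 -0.064  0.083]
230 145 [0.665 0.198 0.203]
300 185 [0.577 0.026 0.111]
205 260 [ 0.387  0.301 -0.002]
stoneTop [199 197  30  56 956] med [0.4845 0.2707 0.0254] rect ((0.48605653643608093, 0.2722755968570709), (0.1509653627872467, 0.05099701136350632), 14.845720291137695)
stoneScene [ 187  252   62   42 1128] med [0.478  0.2759 0.0246] rect ((0.48568809032440186, 0.2738204598426819), (0.15027549862861633, 0.05375586822628975), 14.299001693725586)
T 2640 [ 0.54352773 -0.07798459  0.0603936 ] [0.71900412 0.22722808 0.20755109]
T 1483 c [0.62868474 0.12391317 0.14797006] n [-0.19577002 -0.37761981  0.90502894] slope 25.17281895188868 yaw up 62.59635225086745 ax [-0.42424744 -0.79944053 -0.42533392]
S 2093 [ 0.54377471 -0.0759408   0.06066756] [0.71356969 0.22977972 0.20319842]
S 971 c [0.62330691 0.12373471 0.14532113] n [-0.19260145 -0.3636499   0.91140739] slope 24.299427254713358 yaw up 62.09277250863661 ax [-0.43207869 -0.80248241 -0.41149725]
```

View pics/t1.png

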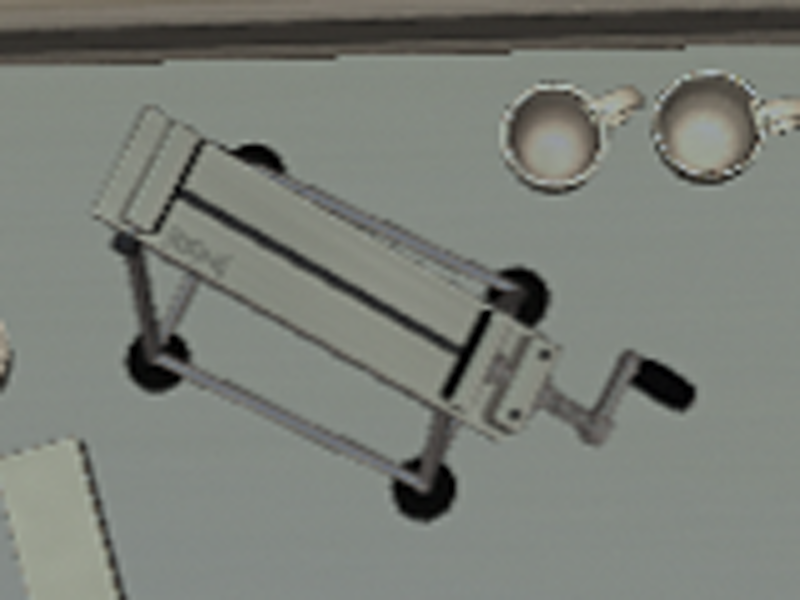

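The crop shows the jaw face as a dark bar at (467,355) and the far stop face at (178,187). The crank arm runs from (597,432) to (632,358), with the grip at (662,385). I'll compute the bed frame and crank angle next.

```bash
cat > b.py <<'E'
from h import *
d=np.load("cl.npz");T=pickle.load(open("top.pkl","rb"));S=pickle.load(open("scene.pkl","rb"))
P=np.r_[d["C"][T["range_z"]>0],d["D"][S["range_z"]>0]];src=np.r_[np.zeros((T["range_z"]>0).sum()),np.ones((S["range_z"]>0).sum())]
yaw=np.radians(62.4);th=np.radians(25);O=np.array([.62,.12,.145])
for it in range(5):
    x=np.array([np.cos(th)*np.cos(yaw),np.cos(th)*np.sin(yaw),np.sin(th)]);y=np.array([-np.sin(yaw),np.cos(yaw),0]);B=np.c_[x,y,np.cross(x,y)]
    q=(P-O)@B
    k=(abs(q[:,2])<.004)&(abs(q[:,0])<.075)&(abs(q[:,1])<.045)
    e=[]
    for s in(0,1):
        a=q[k&(src==s)];xs=np.linspace(-.07,.07,15);m=[]
        for x0 in xs:
            b=a[abs(a[:,0]-x0)<.005,1]
            if len(b)>3:m.append((x0,(b.max()+b.min())/2,b.max()-b.min()))
        m=np.array(m);f=np.polyfit(m[:,0],m[:,1],1);e.append((f[0],f[1],m[:,2].mean(),np.median(a[:,2])))
    e=np.array(e);print(np.round(e,4))
    yaw+=e[:,0].mean();O=O+y*e[:,1].mean()
    zm=e[:,3].mean();O=O+B[:,2]*zm
    O=O+B[:,0]*((.145-O[2])/B[2,0])
x=np.array([np.cos(th)*np.cos(yaw),np.cos(th)*np.sin(yaw),np.sin(th)]);y=np.array([-np.sin(yaw),np.cos(yaw),0]);B=np.c_[x,y,np.cross(x,y)]
print("yaw",np.degrees(yaw),"O",O);np.savez("bed.npz",B=B,O=O)
q=(P-O)@B
for s in(0,1):
    a=q[(src==s)&(abs(q[:,1])<.02)&(q[:,2]>.008)&(q[:,2]<.03)]
    h,ed=np.histogram(a[:,0],np.arange(-.14,.14,.005));print(s,[(round(v,3),int(n)) for v,n in zip(ed,h) if n])
    b=q[(src==s)&(abs(q[:,1])<.06)&(abs(q[:,2])<.06)&(q[:,0]<-.135)&(q[:,0]>-.26)]
    print(len(b),b.min(0),b.max(0))
    for x0 in np.arange(-.23,-.135,.006):
        c=b[abs(b[:,0]-x0)<.003]
        if len(c):print(round(x0,3),len(c),np.round(np.median(c,0),3),np.round(c.min(0),3),np.round(c.max(0),3))
    print("black")
for f,Q in((T,d["C"]),(S,d["D"])):
    qq=(Q-O)@B; m=(f["pixels"].max(-1)<60)&(abs(qq[...,1])<.06)&(abs(qq[...,2])<.07)&(qq[...,0]<-.14)&(qq[...,0]>-.25)
    c=qq[m];print(len(c),c.mean(0),c.min(0),c.max(0))
    m=(f["pixels"].max(-1)<60)&(abs(qq[...,1])<.025)&(abs(qq[...,2])<.02)&(abs(abs(qq[...,0])-.085)<.02)
    c=qq[m];print("faces",np.round([c[c[:,0]<0].mean(0),c[c[:,0]>0].mean(0)],4))
E
python3 b.py
```

```text
[[ 0.0067 -0.0063  0.0609 -0.0005]
 [ 0.0183 -0.0053  0.0608 -0.0017]]
[[-0.005  -0.0005  0.061   0.0004]
 [-0.0009  0.0004  0.0616 -0.0008]]
[[-0.0027 -0.0005  0.0611  0.0006]
 [ 0.0019  0.0004  0.0616 -0.0006]]
[[-0.0023 -0.0005  0.0611  0.0006]
 [ 0.0023  0.0005  0.0616 -0.0006]]
[[-0.0023 -0.0005  0.0611  0.0006]
 [ 0.0023  0.0005  0.0616 -0.0006]]
yaw 62.924879974772836 O [0.62661805 0.11988871 0.145     ]
0 [(np.float64(-0.14), 4), (np.float64(-0.135), 14), (np.float64(-0.13), 24), (np.float64(-0.125), 25), (np.float64(-0.12), 26), (np.float64(-0.115), 37), (np.float64(-0.11), 8), (np.float64(-0.105), 11), (np.float64(-0.1), 26), (np.float64(-0.095), 26), (np.float64(-0.09), 31), (np.float64(-0.085), 1), (np.float64(0.085), 14), (np.float64(0.09), 35), (np.float64(0.095), 29), (np.float64(0.1), 33), (np.float64(0.105), 14)]
869 [-0.25980123 -0.05870606 -0.05993514] [-0.13537544  0.05956149  0.02473245]
-0.23 81 [-0.23   0.009 -0.052] [-0.233 -0.041 -0.059] [-0.227  0.059 -0.046]
-0.224 79 [-0.224  0.009 -0.055] [-0.227 -0.042 -0.06 ] [-0.221  0.06  -0.047]
-0.218 66 [-0.218  0.
[... 2626 characters left out ...]
.003  0.007] [-0.149  0.004  0.016]
-0.146 8 [-0.146  0.003  0.012] [-0.149 -0.003  0.007] [-0.143  0.004  0.015]
-0.14 4 [-0.139  0.004  0.016] [-0.142  0.     0.012] [-0.137  0.005  0.019]
black
75 [-0.1939257  -0.03744592  0.01927889] [-0.2141494  -0.04793344  0.01131697] [-0.17748213 -0.02978354  0.02473245]
faces [[-0.0847 -0.0009  0.0104]
 [ 0.0829 -0.0008  0.0085]]
44 [-0.19667165 -0.03140889  0.01530016] [-0.21228346 -0.03641731  0.00698288] [-0.18143416 -0.02695231  0.02185987]
faces [[-0.0878  0.0034  0.0097]
 [    nan     nan     nan]]b.py:36: RuntimeWarning: Mean of empty slice.
  c=qq[m];print("faces",np.round([c[c[:,0]<0].mean(0),c[c[:,0]>0].mean(0)],4))
  ret = um.true_divide(
```

```bash
cat >> h.py <<'E'
def down(yaw): 
    c,s=np.cos(yaw),np.sin(yaw); return np.c_[[c,s,0],[s,-c,0],[0,0,-1]]
def plan(p,Rt):
    s=robot.state();R0=R.from_rotvec(s["ee_rot"]);d=np.array(p)-s["tool_pos"]
    t=np.degrees((R0.inv()*R.from_matrix(Rt)).as_rotvec())/6
    print("t",round(float(s["time"]),2),"pos",np.round(s["tool_pos"],4),"F",np.round(s["force"],1),"w",round(float(s["gripper_width"]),3),"ff",round(float(s["finger_force"]),1))
    print("dp_now",np.round(R0.inv().apply(d)/.1,3),"dp_after_turn",np.round(np.array(Rt).T@d/.1,3),"turn",np.round(t,3))
E
python3 - <<'E'
from h import *
plan([.486,.273,.18],down(np.radians(14.6)))
E
```

```text
t 0.15 pos [ 0.2196 -0.504   0.2309] F [0.1 0.1 0.1] w 1.003 ff 0.0
dp_now [ 5.545 -6.059  0.517] dp_after_turn [ 4.537 -6.848  0.509] turn [-1.100e-02 -1.000e-03  1.489e+00]
```

Call:
{"name": "move_arm", "arguments": {
  "dp": [
    [0,0,0],
    [0,0,0],
    [0.3,-0.45,0.034],
    [0.3,-0.45,0.034],
    [0.3,-0.45,0.034]
  ],
  "turn": [
    [0,0,0.75],
    [0,0,0.74],
    [0,0,0],
    [0,0,0],
    [0,0,0]
  ],
  "claw": -1
}}

```text
time: 0.78
tool_pos: [0.2729, -0.3492, 0.2208]
ee_rot: [-3.116, -0.398, -0.0]
force: [0.6, -0.2, 0.8]
gripper_width: 0.999
finger_force: 0.0
```

Call:
{"name": "move_arm", "arguments": {
  "dp": [
    [0.3,-0.45,0.034],
    [0.3,-0.45,0.034],
    [0.3,-0.45,0.034],
    [0.3,-0.45,0.034],
    [0.3,-0.45,0.034]
  ],
  "turn": [
    [0,0,0],
    [0,0,0],
    [0,0,0],
    [0,0,0],
    [0,0,0]
  ]
}}

```text
time: 1.4
tool_pos: [0.3614, -0.0937, 0.2041]
ee_rot: [3.116, 0.398, 0.0]
force: [0.3, -0.4, 0.8]
gripper_width: 0.999
finger_force: 0.0
```

Call:
{"name": "move_arm", "arguments": {
  "dp": [
    [0.3,-0.45,0.034],
    [0.3,-0.45,0.034],
    [0.3,-0.45,0.034],
    [0.3,-0.45,0.034],
    [0.3,-0.45,0.034]
  ],
  "turn": [
    [0,0,0],
    [0,0,0],
    [0,0,0],
    [0,0,0],
    [0,0,0]
  ]
}}

```text
time: 2.02
tool_pos: [0.4499, 0.1621, 0.1869]
ee_rot: [3.116, 0.399, -0.0]
force: [1.2, -0.7, 0.5]
gripper_width: 1.001
finger_force: 0.0
```

```bash
cat > w.py <<'E'
from h import *
plan([.486,.273,.18],down(np.radians(14.6)))
f=grab("wrist");cv2.imwrite("pics/w1.png",f["pixels"][...,::-1])
Q=cloud(f);m=(np.all((Q>[.38,.2,.012])&(Q<[.60,.35,.04]),-1)).astype(np.uint8)
k,l,st,ce=cv2.connectedComponentsWithStats(m);i=1+st[1:,4].argmax();print(st[i])
c=max(cv2.findContours((l==i).astype(np.uint8),0,2)[0],key=cv2.contourArea).reshape(-1,2)
q=world(f,c,.025)
print("z",np.median(Q[l==i],0),cv2.minAreaRect(q[:,:2].astype(np.float32)))
E
python3 w.py
```

```text
t 2.02 pos [0.4499 0.1621 0.1869] F [ 1.2 -0.7  0.5] w 1.001 ff 0.0
dp_now [ 0.629 -0.982  0.069] dp_after_turn [ 0.629 -0.982  0.069] turn [0.001 0.001 0.002]
[  115     0    85   199 13515]
z [0.49460772 0.27341616 0.0263479 ] ((0.48754584789276123, 0.27243179082870483), (0.14894232153892517, 0.053321514278650284), 14.769824028015137)
```

Call:
{"name": "move_arm", "arguments": {
  "dp": [
    [0.315,-0.49,0],
    [0.315,-0.487,0],
    [0,0,0.4],
    [0,0,0.4],
    [0,0,0]
  ],
  "turn": [
    [0,0,-0.03],
    [0,0,0],
    [0,0,0],
    [0,0,0],
    [0,0,0]
  ]
}}

```text
time: 2.7
tool_pos: [0.4844, 0.2702, 0.1049]
ee_rot: [3.114, 0.404, -0.01]
force: [0.1, -0.1, 0.8]
gripper_width: 0.998
finger_force: 0.0
```

```bash
python3 - <<'E'
from h import *
plan([.4868,.2724,.002],down(np.radians(14.75)))
f=grab("wrist");cv2.imwrite("pics/w2.png",f["pixels"][...,::-1])
Q=cloud(f);m=(np.all((Q>[.38,.2,.012])&(Q<[.60,.35,.04]),-1)).astype(np.uint8)
k,l,st,ce=cv2.connectedComponentsWithStats(m);i=1+st[1:,4].argmax();print(st[i])
c=max(cv2.findContours((l==i).astype(np.uint8),0,2)[0],key=cv2.contourArea).reshape(-1,2)
q=world(f,c,.025)
print("z",np.median(Q[l==i],0),cv2.minAreaRect(q[:,:2].astype(np.float32)))
E
```

```text
t 2.7 pos [0.4844 0.2702 0.1049] F [ 0.1 -0.1  0.8] w 0.998 ff 0.0
dp_now [ 0.035 -0.015  1.028] dp_after_turn [ 0.029 -0.015  1.029] turn [0.002 0.059 0.005]
[  235    79    89   238 19470]
z [0.496946   0.2756994  0.02637911] ((0.4872490167617798, 0.27395710349082947), (0.14997810125350952, 0.049986809492111206), 14.7742919921875)
```

View pics/w2.png

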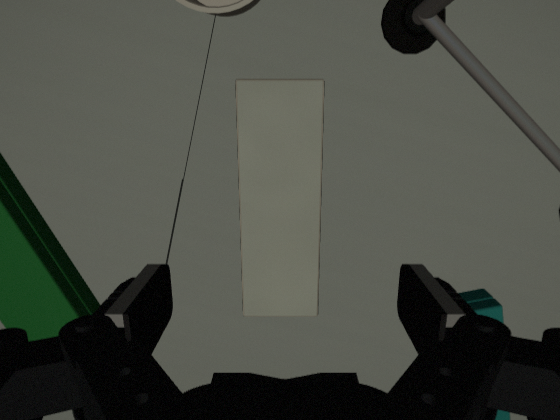

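The wrist view shows the stone at cols 235–324, rows 79–317, centred between the open fingers, and the look-alikes are clear of it. I'll descend and grip.

Call:
{"name": "move_arm", "arguments": {
  "dp": [
    [0.03,-0.028,0.3],
    [0,0,0.3],
    [0,0,0.25],
    [0,0,0.15],
    [0,0,0]
  ],
  "turn": [
    [0,0.06,0],
    [0,0,0],
    [0,0,0],
    [0,0,0],
    [0,0,0]
  ]
}}

```text
time: 3.38
tool_pos: [0.4888, 0.2742, 0.0076]
ee_rot: [-3.115, -0.404, -0.01]
force: [-1.1, 0.0, 1.1]
gripper_width: 0.998
finger_force: 0.0
```

```bash
python3 - <<'E'
from h import *
plan([.4872,.2735,.002],down(np.radians(14.75)))
E
```

```text
t 3.38 pos [0.4888 0.2742 0.0076] F [-1.1  0.   1.1] w 0.998 ff 0.0
dp_now [-0.018  0.003  0.056] dp_after_turn [-0.017  0.003  0.056] turn [-0.    -0.063  0.003]
```

Call:
{"name": "move_arm", "arguments": {
  "dp": [
    [-0.017,0.003,0.055],
    [0,0,0]
  ],
  "turn": [
    [0,-0.06,0],
    [0,0,0]
  ]
}}

```text
time: 3.62
tool_pos: [0.487, 0.2735, 0.0021]
ee_rot: [-3.115, -0.404, -0.001]
force: [-0.4, 0.2, 0.4]
gripper_width: 0.998
finger_force: 0.0
```

Call:
{"name": "move_arm", "arguments": {
  "dp": [
    [0,0,0],
    [0,0,0],
    [0,0,0],
    [0,0,0],
    [0,0,0]
  ],
  "turn": [
    [0,0,0],
    [0,0,0],
    [0,0,0],
    [0,0,0],
    [0,0,0]
  ],
  "claw": 1
}}

```text
time: 4.25
tool_pos: [0.487, 0.2737, 0.0022]
ee_rot: [-3.115, -0.404, -0.001]
force: [-0.6, -0.1, 5.7]
gripper_width: 0.569
finger_force: 63.7
```

Call:
{"name": "move_arm", "arguments": {
  "dp": [
    [0,0,0],
    [0,0,0],
    [0,0,0]
  ],
  "turn": [
    [0,0,0],
    [0,0,0],
    [0,0,0]
  ]
}}

```text
time: 4.62
tool_pos: [0.4871, 0.2737, 0.0022]
ee_rot: [-3.115, -0.404, -0.001]
force: [-1.0, 1.2, 5.0]
gripper_width: 0.571
finger_force: 63.7
```

Call:
{"name": "move_arm", "arguments": {
  "dp": [
    [0,0,-0.1],
    [0,0,-0.5],
    [0,0,-0.55],
    [0,0,-0.55],
    [0,0,-0.55]
  ],
  "turn": [
    [0,0,0],
    [0,0,0],
    [0,0,0],
    [0,0,0],
    [0,0,0]
  ]
}}

```text
time: 5.25
tool_pos: [0.4862, 0.2733, 0.2285]
ee_rot: [3.115, 0.404, -0.001]
force: [1.6, -0.9, -4.2]
gripper_width: 0.57
finger_force: 64.3
```

Call:
{"name": "move_arm", "arguments": {
  "dp": [
    [0,0,-0.5],
    [0,0,0],
    [0,0,0]
  ],
  "turn": [
    [0,0,0],
    [0,0,0],
    [0,0,0]
  ]
}}

```text
time: 5.62
tool_pos: [0.4862, 0.2733, 0.2753]
ee_rot: [3.115, 0.404, -0.004]
force: [0.1, -0.8, -3.9]
gripper_width: 0.571
finger_force: 64.5
```

```bash
cat > pl.py <<'E'
from h import *
import sys
b=np.load("bed.npz");B=b["B"];O=b["O"];Rt=B@np.diag([1,-1,-1.])
x,y,z=map(float,sys.argv[1:4])
plan(O+B@np.array([x,y,z]),Rt)
s=robot.state();print("bed",np.round((s["tool_pos"]-O)@B*1000,1),"Fbed",np.round(s["force"]@B,1))
E
python3 pl.py -.001 0 .082
```

```text
t 5.62 pos [0.4862 0.2733 0.2753] F [ 0.1 -0.8 -3.9] w 0.571 ff 64.5
dp_now [0.731 2.106 0.562] dp_after_turn [-1.219  1.949  0.054] turn [ 1.741  3.943 -7.898]
bed [120.9 194.9  87.4] Fbed [-2.3 -0.5 -3.3]
```

Call:
{"name": "move_arm", "arguments": {
  "dp": [
    [0,0,0],
    [0,0,0],
    [0,0,0],
    [0,0,0],
    [0,0,0]
  ],
  "turn": [
    [0.174,0.394,-0.79],
    [0.174,0.394,-0.79],
    [0.174,0.394,-0.79],
    [0.174,0.394,-0.79],
    [0.174,0.394,-0.79]
  ]
}}

```text
time: 6.25
tool_pos: [0.486, 0.2733, 0.2743]
ee_rot: [-2.841, -0.998, -0.284]
force: [0.8, 0.1, -3.5]
gripper_width: 0.572
finger_force: 64.4
```

Call:
{"name": "move_arm", "arguments": {
  "dp": [
    [0,0,0],
    [0,0,0],
    [0,0,0],
    [0,0,0],
    [0,0,0]
  ],
  "turn": [
    [0.174,0.394,-0.79],
    [0.174,0.394,-0.79],
    [0.174,0.394,-0.79],
    [0.174,0.394,-0.79],
    [0.174,0.394,-0.79]
  ]
}}

```text
time: 6.88
tool_pos: [0.4859, 0.2732, 0.2743]
ee_rot: [-2.44, -1.498, -0.54]
force: [-0.0, -0.8, -3.0]
gripper_width: 0.574
finger_force: 64.5
```

Call:
{"name": "move_arm", "arguments": {
  "dp": [
    [-0.3,0.48,0],
    [-0.3,0.48,0],
    [-0.3,0.48,0],
    [-0.3,0.48,0],
    [0,0,0]
  ],
  "turn": [
    [0,0,0],
    [0,0,0],
    [0,0,0],
    [0,0,0],
    [0,0,0]
  ]
}}

```text
time: 7.5
tool_pos: [0.6091, 0.086, 0.222]
ee_rot: [-2.446, -1.488, -0.538]
force: [-0.3, 0.1, -4.4]
gripper_width: 0.574
finger_force: 64.7
```

```bash
python3 pl.py -.001 0 .082; python3 - <<'E'
from h import *
f=grab("wrist");cv2.imwrite("pics/w3.png",f["pixels"][...,::-1]);pickle.dump(f,open("w3.pkl","wb"))
E
```

```text
t 7.5 pos [0.6091 0.086  0.222 ] F [-0.3  0.1 -4.4] w 0.574 ff 64.7
dp_now [0.01  0.001 0.039] dp_after_turn [0.01  0.001 0.039] turn [-0.017  0.011 -0.052]
bed [-2.   0.1 85.9] Fbed [-1.9  0.4 -3.9]
```

View pics/w3.png

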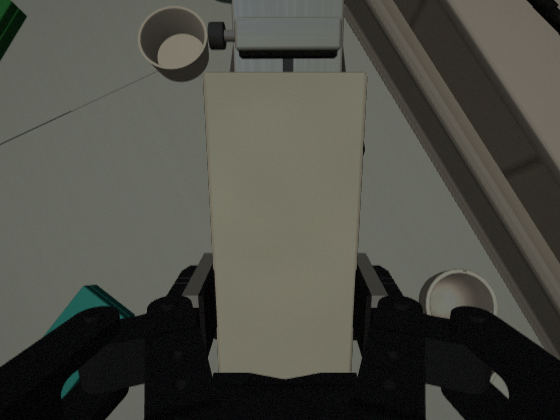

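The wrist view shows the stone's far end at row 73 (cols 205–366), with the bed and stop beyond it (rows 0–72, cols 232–343), roughly aligned. I'll measure both in the bed frame.

```bash
python3 - <<'E'
from h import *
f=pickle.load(open("w3.pkl","rb"));b=np.load("bed.npz");B=b["B"];O=b["O"]
q=(cloud(f)-O)@B*1000; ok=f["range_z"]>0
st=ok&(abs(q[...,1])<45)&(q[...,2]>98)&(q[...,2]<120)&(q[...,0]>0)&(q[...,0]<90)
s=q[st];print("stone z",np.median(s[:,2]),"xmax",np.percentile(s[:,0],99.5))
A=np.c_[s[:,:2],np.ones(len(s))];print("tilt deg",np.degrees(np.linalg.lstsq(A,s[:,2],rcond=None)[0][:2]))
for x0 in(20,40,60):
    a=s[abs(s[:,0]-x0)<5,1];print(x0,a.min(),a.max(),(a.min()+a.max())/2)
# stop/bed
for r in(5,15,25,35,45,52,58,64,68):
    m=ok[r]&(abs(q[r,:,1])<40)&(q[r,:,2]>-10)&(q[r,:,2]<30); a=q[r][m]
    if len(a):print(r,"x %.1f z %.1f y %.1f..%.1f mid %.1f n%d"%(np.median(a[:,0]),np.median(a[:,2]),a[:,1].min(),a[:,1].max(),(a[:,1].min()+a[:,1].max())/2,len(a)),np.flatnonzero(m)[[0,-1]])
E
```

```text
stone z 109.87135362594454 xmax 73.74643542048973
tilt deg [-0.41638926  0.13160678]
20 -25.21234558758068 25.05216027503165 -0.08009265627451434
40 -25.093507792182088 25.15938575424643 0.032938981032170744
60 -25.287957816856604 24.960074209577144 -0.1639418036397302
5 x 116.4 z 1.3 y -33.0..28.8 mid -2.1 n112 [232 344]
15 x 111.5 z 1.3 y -32.5..29.0 mid -1.8 n111 [232 343]
25 x 103.7 z 16.2 y -32.6..39.9 mid 3.7 n127 [208 343]
35 x 98.9 z 16.3 y -32.6..39.1 mid 3.2 n134 [209 343]
45 x 94.1 z 16.2 y -32.4..39.3 mid 3.5 n127 [210 342]
52 x 90.8 z 15.3 y -32.5..28.4 mid -2.1 n109 [234 342]
58 x 88.7 z 6.7 y -32.6..28.7 mid -2.0 n109 [234 342]
64 x 86.1 z 1.3 y -32.8..29.0 mid -1.9 n109 [234 342]
68 x 84.0 z 1.3 y -32.0..29.0 mid -1.5 n107 [234 341]
```

Call:
{"name": "move_arm", "arguments": {
  "dp": [
    [-0.25,-0.45,-0.1],
    [-0.25,-0.45,-0.1],
    [0,0,0],
    [0,0,0]
  ],
  "turn": [
    [0,0,0],
    [0,0,0],
    [0,0,0],
    [0,0,0]
  ]
}}

```text
time: 8.05
tool_pos: [0.5038, 0.083, 0.2229]
ee_rot: [-2.442, -1.497, -0.546]
force: [0.5, 0.0, -4.6]
gripper_width: 0.568
finger_force: 64.9
```

```bash
python3 pl.py -.001 0 .03; python3 - <<'E'
from h import *
f=grab("wrist");cv2.imwrite("pics/w4.png",f["pixels"][...,::-1]);pickle.dump(f,open("w4.pkl","wb"))
b=np.load("bed.npz");B=b["B"];O=b["O"]
q=(cloud(f)-O)@B*1000; ok=f["range_z"]>0
m=ok&(abs(q[...,1])<45)&(abs(q[...,2])<5)
for x0 in range(-130,130,10):
    a=q[m&(abs(q[...,0]-x0)<3)]
    if len(a)>20:print(x0,"y %.1f..%.1f mid %.1f z %.1f"%(a[:,1].min(),a[:,1].max(),(a[:,1].min()+a[:,1].max())/2,np.median(a[:,2])))
m=ok&(abs(q[...,1]+2)<15)&(q[...,2]>10)&(q[...,2]<30)
h,e=np.histogram(q[m][:,0],np.arange(-140,140,2));print([(int(a),int(n)) for a,n in zip(e,h) if n>5])
E
```

```text
t 8.05 pos [0.5038 0.083  0.2229] F [ 0.5  0.  -4.6] w 0.568 ff 64.9
dp_now [0.462 0.925 0.784] dp_after_turn [0.465 0.926 0.781] turn [ 0.017 -0.017  0.017]
bed [-47.5  92.6 108.1] Fbed [-1.7 -0.4 -4.2]
-110 y -32.5..9.9 mid -11.3 z 1.3
-90 y -32.3..29.4 mid -1.5 z 0.8
-80 y -32.2..29.4 mid -1.4 z 1.3
-70 y -32.7..29.5 mid -1.6 z 1.2
-60 y -32.0..29.5 mid -1.3 z 1.3
-50 y -32.6..29.4 mid -1.6 z 1.2
-40 y -32.1..29.6 mid -1.3 z 1.3
-30 y -32.5..29.4 mid -1.5 z 1.3
-20 y -32.6..29.5 mid -1.6 z 1.2
-10 y -32.2..29.5 mid -1.4 z 1.3
0 y -32.5..29.4 mid -1.5 z 1.3
10 y -33.1..29.5 mid -1.8 z 1.3
20 y -32.9..29.5 mid -1.7 z 1.3
30 y -32.7..29.5 mid -1.6 z 1.3
40 y -32.4..29.6 mid -1.4 z 1.2
50 y -32.7..29.7 mid -1.5 z 1.2
60 y -32.2..29.4 mid -1.4 z 1.2
70 y -32.9..29.4 mid -1.7 z 1.3
80 y -32.9..29.5 mid -1.7 z 1.2
[(-122, 30), (-120, 53), (-118, 67), (-116, 108), (-114, 141), (-112, 45), (-110, 31), (-108, 13), (-106, 66), (-104, 63), (-102, 95), (-100, 107), (-98, 123), (-96, 114), (-94, 124), (-92, 141), (-90, 126), (-88, 226), (-86, 17)]
```

View pics/w4.png

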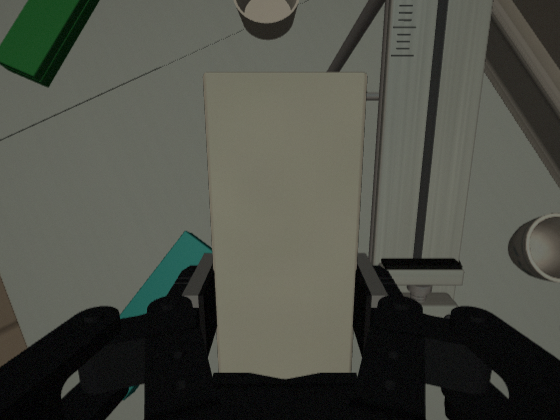

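Bed edges, jaw (cols 380–462, row 265) and stop are all visible. The bed yaw is right, and the frame shifts by −1.6 mm in y and +1.3 mm in z, so I'll correct it and approach.

```bash
python3 - <<'E'
import numpy as np
b=np.load("bed.npz");B=b["B"];O=b["O"]+B@np.array([0,-.0016,.0013]);np.savez("bed.npz",B=B,O=O);print(O)
E
python3 pl.py 0 0 .04
```

```text
[0.62779264 0.11867126 0.1461782 ]
t 8.1 pos [0.5043 0.0829 0.2229] F [ 0.6  0.5 -3.3] w 0.571 ff 64.9
dp_now [0.471 0.937 0.67 ] dp_after_turn [0.474 0.937 0.668] turn [ 0.018 -0.017  0.019]
bed [-47.4  93.7 106.8] Fbed [-0.7 -0.3 -3.3]
```

Call:
{"name": "move_arm", "arguments": {
  "dp": [
    [0.24,0.47,0],
    [0.23,0.467,0],
    [0,0,0.3],
    [0,0,0.3],
    [0,0,0]
  ],
  "turn": [
    [0,0,0],
    [0,0,0],
    [0,0,0],
    [0,0,0],
    [0,0,0]
  ]
}}

```text
time: 8.72
tool_pos: [0.618, 0.1014, 0.1861]
ee_rot: [-2.44, -1.495, -0.539]
force: [-0.1, 0.4, -2.9]
gripper_width: 0.571
finger_force: 64.8
```

```bash
python3 pl.py 0 0 .006
```

```text
t 8.72 pos [0.618  0.1014 0.1861] F [-0.1  0.4 -2.9] w 0.571 ff 64.8
dp_now [0.011 0.01  0.386] dp_after_turn [0.011 0.008 0.386] turn [-0.033 -0.002  0.006]
bed [-1.1  0.8 44.6] Fbed [-0.9  0.2 -2.7]
```

Call:
{"name": "move_arm", "arguments": {
  "dp": [
    [0.011,0.008,0.15],
    [0,0,0.13],
    [0,0,0.08],
    [0,0,0.02],
    [0,0,0]
  ],
  "turn": [
    [-0.03,0,0],
    [0,0,0],
    [0,0,0],
    [0,0,0],
    [0,0,0]
  ]
}}

```text
time: 9.35
tool_pos: [0.6271, 0.1151, 0.1549]
ee_rot: [-2.445, -1.496, -0.549]
force: [0.2, 0.4, -4.2]
gripper_width: 0.57
finger_force: 65.0
```

```bash
python3 pl.py 0 0 .002
```

```text
t 9.35 pos [0.6271 0.1151 0.1549] F [ 0.2  0.4 -4.2] w 0.57 ff 65.0
dp_now [-0.005 -0.01   0.074] dp_after_turn [-0.005 -0.01   0.074] turn [ 0.049 -0.018  0.012]
bed [ 0.5 -1.   9.4] Fbed [-1.4  0.  -3.9]
```

Call:
{"name": "move_arm", "arguments": {
  "dp": [
    [-0.005,-0.008,0.03],
    [0,0,0.01],
    [0,0,0]
  ],
  "turn": [
    [0.03,0,0],
    [0,0,0],
    [0,0,0]
  ]
}}

```text
time: 9.72
tool_pos: [0.6268, 0.1166, 0.1508]
ee_rot: [-2.443, -1.496, -0.545]
force: [0.8, 0.2, -3.4]
gripper_width: 0.575
finger_force: 65.0
```

```bash
python3 pl.py 0 0 .002
```

```text
t 9.72 pos [0.6268 0.1166 0.1508] F [ 0.8  0.2 -3.4] w 0.575 ff 65.0
dp_now [ 0.001 -0.001  0.032] dp_after_turn [ 0.001 -0.001  0.032] turn [ 0.016 -0.016  0.011]
bed [-0.1 -0.1  5.2] Fbed [-0.9 -0.7 -3.3]
```

Call:
{"name": "move_arm", "arguments": {
  "dp": [
    [0,0,0.015],
    [0,0,0.005],
    [0,0,0]
  ],
  "turn": [
    [0,0,0],
    [0,0,0],
    [0,0,0]
  ]
}}

```text
time: 10.1
tool_pos: [0.6272, 0.1174, 0.149]
ee_rot: [-2.443, -1.496, -0.545]
force: [0.2, -0.2, -4.1]
gripper_width: 0.574
finger_force: 65.0
```

Call:
{"name": "move_arm", "arguments": {
  "dp": [
    [0,0,0.005],
    [0,0,0]
  ],
  "turn": [
    [0,0,0],
    [0,0,0]
  ]
}}

```text
time: 10.35
tool_pos: [0.6273, 0.1176, 0.1485]
ee_rot: [-2.443, -1.496, -0.545]
force: [-0.1, -0.3, -4.2]
gripper_width: 0.568
finger_force: 65.0
```

```bash
python3 pl.py 0 0 .002
```

```text
t 10.35 pos [0.6273 0.1176 0.1485] F [-0.1 -0.3 -4.2] w 0.568 ff 65.0
dp_now [ 0.001 -0.001  0.006] dp_after_turn [ 0.001 -0.001  0.006] turn [ 0.015 -0.016  0.01 ]
bed [-0.1 -0.1  2.6] Fbed [-2.  -0.  -3.7]
```

No contact yet, so I'll continue in 0.5–1 mm steps.

Call:
{"name": "move_arm", "arguments": {
  "dp": [
    [0,0,0.008],
    [0,0,0]
  ],
  "turn": [
    [0,0,0],
    [0,0,0]
  ]
}}

```text
time: 10.6
tool_pos: [0.6275, 0.1179, 0.1478]
ee_rot: [-2.443, -1.496, -0.545]
force: [0.4, -0.3, -3.9]
gripper_width: 0.571
finger_force: 65.0
```

Call:
{"name": "move_arm", "arguments": {
  "dp": [
    [0,0,0.006],
    [0,0,0]
  ],
  "turn": [
    [0,0,0],
    [0,0,0]
  ]
}}

```text
time: 10.85
tool_pos: [0.6276, 0.1181, 0.1472]
ee_rot: [-2.443, -1.496, -0.545]
force: [0.4, 0.3, -4.1]
gripper_width: 0.567
finger_force: 65.0
```

Call:
{"name": "move_arm", "arguments": {
  "dp": [
    [0,0,0.006],
    [0,0,0]
  ],
  "turn": [
    [0,0,0],
    [0,0,0]
  ]
}}

```text
time: 11.1
tool_pos: [0.6277, 0.1183, 0.147]
ee_rot: [-2.443, -1.496, -0.546]
force: [-2.0, -1.9, -0.9]
gripper_width: 0.569
finger_force: 65.3
```

Call:
{"name": "move_arm", "arguments": {
  "dp": [
    [0,0,0.005],
    [0,0,0]
  ],
  "turn": [
    [0,0,0],
    [0,0,0]
  ]
}}

```text
time: 11.35
tool_pos: [0.6277, 0.1182, 0.147]
ee_rot: [-2.443, -1.496, -0.546]
force: [-4.7, -3.6, 3.4]
gripper_width: 0.572
finger_force: 66.2
```

Call:
{"name": "move_arm", "arguments": {
  "dp": [
    [0,0,0],
    [0,0,0],
    [0,0,0],
    [0,0,0]
  ],
  "turn": [
    [0,0,0],
    [0,0,0],
    [0,0,0],
    [0,0,0]
  ],
  "claw": -0.6
}}

```text
time: 11.85
tool_pos: [0.6279, 0.1186, 0.1463]
ee_rot: [-2.443, -1.496, -0.546]
force: [1.0, 0.7, 0.4]
gripper_width: 0.801
finger_force: 0.0
```

Call:
{"name": "move_arm", "arguments": {
  "dp": [
    [0,0,-0.1],
    [0,0,-0.3],
    [0,0,-0.4],
    [0,0,-0.2],
    [0,0,0]
  ],
  "turn": [
    [0,0,0],
    [0,0,0],
    [0,0,0],
    [0,0,0],
    [0,0,0]
  ]
}}

```text
time: 12.48
tool_pos: [0.6087, 0.0802, 0.2387]
ee_rot: [-2.445, -1.497, -0.549]
force: [0.3, 0.6, 0.0]
gripper_width: 0.797
finger_force: 0.0
```

```bash
python3 pl.py -.194 -.037 .10; cat > st.py <<'E'
from h import *
b=np.load("bed.npz");B=b["B"];O=b["O"]
def stone(f,n):
    q=(cloud(f)-O)@B*1000;ok=f["range_z"]>0
    m=ok&(abs(q[...,2]-25)<5)&(abs(q[...,1])<45)&(abs(q[...,0])<100);s=q[m]
    r=cv2.minAreaRect(s[:,:2].astype(np.float32));A=np.c_[s[:,:2],np.ones(len(s))]
    print(n,"rect",np.round(r[0],1),np.round(r[1],1),round(r[2],2),"x",np.percentile(s[:,0],[.5,99.5]).round(1),"z",np.median(s[:,2]).round(1),"tilt",np.degrees(np.linalg.lstsq(A,s[:,2],rcond=None)[0][:2]).round(2))
    return q,ok
if __name__=="__main__":
    for n in("wrist","top","scene"):
        f=grab(n);q,ok=stone(f,n);pickle.dump(f,open(n+"2.pkl","wb"))
        m=ok&(q[...,0]<-177)&(q[...,0]>-212)&(abs(q[...,1])<55)&(q[...,2]>-42)&(q[...,2]<60)
        s=q[m];print("grip",len(s),s.mean(0).round(1) if len(s) else "",s.min(0) if len(s) else "",s.max(0) if len(s) else "")
E
python3 st.py
```

```text
t 12.47 pos [0.6087 0.0802 0.2387] F [0.3 0.6 0. ] w 0.797 ff 0.0
dp_now [-1.942  0.361  0.017] dp_after_turn [-1.941  0.365  0.02 ] turn [ 0.05  -0.024  0.017]
bed [ 1.00e-01 -5.00e-01  1.02e+02] Fbed [ 0.6  0.  -0.3]
wrist rect [0.5 0. ] [149.9  50.2] 0.11 x [-72.9  74.9] z 25.0 tilt [-0. -0.]
grip 0   
top rect [25.9  1.2] [142.4  50.7] 0.36 x [-31.8  74.2] z 24.3 tilt [-0.14 -0.34]
grip 12 [-184.2  -30.6   15.5] [-193.1529279   -34.81458422    8.85616181] [-178.76540986  -27.62757646   18.80794898]
scene rect [0.8 3.3] [149.3  54.9] 0.31 x [-73.7  75.2] z 22.9 tilt [-0.82  0.01]
grip 70 [-194.4  -30.9   14.7] [-211.8788235   -42.45639556    2.82205869] [-177.10590454    7.43843177   20.65214934]
```

Wrist measurement: the stone's centre is (0.5, 0.0) mm, flat, with 0.1° of yaw. Now I'll look at the crank.

Call:
{"name": "move_arm", "arguments": {
  "dp": [
    [-0.58,0.09,0],
    [-0.58,0.09,0],
    [-0.58,0.09,0],
    [-0.58,0.09,0],
    [0,0,0]
  ],
  "turn": [
    [0.02,0,0],
    [0,0,0],
    [0,0,0],
    [0,0,0],
    [0,0,0]
  ]
}}

```text
time: 13.25
tool_pos: [0.5438, -0.1251, 0.1358]
ee_rot: [-2.443, -1.488, -0.54]
force: [0.4, 0.9, 0.1]
gripper_width: 0.799
finger_force: 0.0
```

```bash
python3 pl.py -.194 -.037 .10; python3 - <<'E'
from h import *
b=np.load("bed.npz");B=b["B"];O=b["O"]
f=grab("wrist");pickle.dump(f,open("w5.pkl","wb"));cv2.imwrite("pics/w5.png",f["pixels"][...,::-1])
q=(cloud(f)-O)@B*1000;ok=f["range_z"]>0
m=ok&(q[...,0]>-240)&(q[...,0]<-140)&(abs(q[...,1])<60)&(q[...,2]>-30)&(q[...,2]<60)
for x0 in range(-225,-140,4):
    s=q[m&(abs(q[...,0]-x0)<2)]
    if len(s)>5:print(x0,len(s),"y %.1f..%.1f z %.1f..%.1f"%(*np.percentile(s[:,1],[1,99]),*np.percentile(s[:,2],[2,99.])))
E
```

```text
t 13.25 pos [ 0.5438 -0.1251  0.1358] F [0.4 0.9 0.1] w 0.799 ff 0.0
dp_now [ 0.418  0.006 -0.015] dp_after_turn [ 0.418  0.008 -0.015] turn [-0.03  -0.019 -0.045]
bed [-235.8  -36.2   98.5] Fbed [ 1.   0.  -0.3]
-217 41 y -41.7..-34.3 z 12.5..16.1
-213 105 y -45.3..-30.6 z 12.5..20.3
-209 178 y -46.6..-29.8 z 12.0..20.9
-205 192 y -46.6..-28.8 z 12.5..21.6
-201 204 y -47.1..-28.9 z 12.0..21.6
-197 209 y -47.1..-29.0 z 12.8..21.8
-193 214 y -47.1..-29.0 z 12.6..21.7
-189 216 y -47.0..-29.0 z 12.3..21.6
-185 212 y -47.0..-29.1 z 12.7..21.3
-181 196 y -46.4..-29.7 z 12.0..21.1
-177 314 y -45.1..8.0 z 9.7..20.2
-173 653 y -45.4..8.2 z 14.3..20.0
-169 470 y -45.0..8.5 z 12.4..20.1
-165 119 y -5.1..4.6 z 9.5..15.2
-161 129 y -5.4..4.5 z 9.9..15.3
-157 135 y -5.3..5.2 z 8.9..15.6
-153 129 y -5.4..5.1 z 9.6..15.8
-149 129 y -5.3..5.0 z 9.4..15.1
-145 129 y -5.4..5.2 z 9.2..15.5
-141 104 y -5.3..4.9 z 9.1..15.3
```

View pics/w5.png

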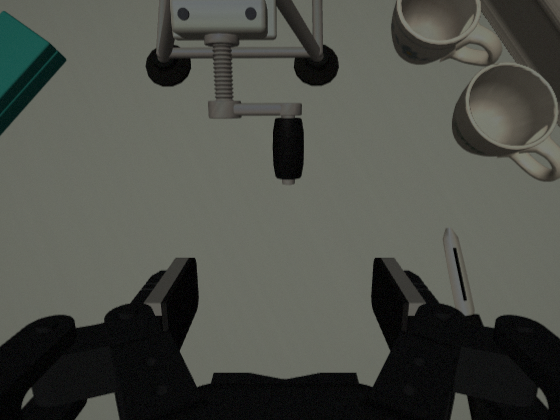

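The wrist view shows the black grip at (288,148) and the crank arm at row 110. The screw axis is at col 221, and the peeler and cups are clear. I'll tilt the tool 10° outward for hub clearance and approach.

```bash
cat > pc.py <<'E'
from h import *
import sys
b=np.load("bed.npz");B=b["B"];O=b["O"]
Rt=B@np.diag([1,-1,-1.])@R.from_euler("y",10,degrees=True).as_matrix()
x,y,z,back=[float(v)/1000 for v in sys.argv[1:5]]   # grip point in bed, mm; back off along tool z
tcp=O+B@np.array([x,y,z])+Rt[:,2]*(.015-back)
plan(tcp,Rt)
s=robot.state();print("gripbed",np.round((s["tool_pos"]-Rt[:,2]*.015-O)@B*1000,1),"Fbed",np.round(s["force"]@B,1))
E
python3 pc.py -199 -38 12.7 60
```

```text
t 13.3 pos [ 0.5445 -0.1235  0.137 ] F [0.2 0.2 0.7] w 0.802 ff 0.0
dp_now [0.268 0.02  0.419] dp_after_turn [0.192 0.019 0.458] turn [-0.02   1.645 -0.025]
gripbed [-236.3  -36.1  113.6] Fbed [ 0.6 -0.1  0.5]
```

Call:
{"name": "move_arm", "arguments": {
  "dp": [
    [0,0,0],
    [0,0,0],
    [0.19,0.019,0.25],
    [0,0,0.2],
    [0,0,0]
  ],
  "turn": [
    [-0.01,0.82,0],
    [-0.01,0.82,-0.02],
    [0,0,0],
    [0,0,0],
    [0,0,0]
  ],
  "claw": 0.1
}}

```text
time: 13.92
tool_pos: [0.5655, -0.0846, 0.1119]
ee_rot: [-2.325, -1.431, -0.733]
force: [0.4, -0.1, 0.4]
gripper_width: 0.453
finger_force: 0.0
```

```bash
python3 pc.py -199 -38 12.7 0
```

```text
t 13.93 pos [ 0.5655 -0.0846  0.1119] F [ 0.4 -0.1  0.4] w 0.453 ff 0.0
dp_now [-0.026  0.011  0.599] dp_after_turn [-0.026  0.01   0.599] turn [-0.02   0.006  0.043]
gripbed [-206.8  -37.    72.2] Fbed [ 0.3 -0.4  0.4]
```

Call:
{"name": "move_arm", "arguments": {
  "dp": [
    [-0.026,0.01,0.25],
    [0,0,0.25],
    [0,0,0.1],
    [0,0,0],
    [0,0,0]
  ],
  "turn": [
    [0,0,0],
    [0,0,0],
    [0,0,0],
    [0,0,0],
    [0,0,0]
  ]
}}

```text
time: 14.55
tool_pos: [0.5815, -0.0591, 0.0627]
ee_rot: [-2.329, -1.43, -0.736]
force: [0.0, -0.2, 0.5]
gripper_width: 0.45
finger_force: 0.0
```

```bash
python3 pc.py -199 -38 12.7 0;  python3 - <<'E'
from h import *
f=grab("wrist");cv2.imwrite("pics/w6.png",f["pixels"][...,::-1])
E
```

```text
t 14.55 pos [ 0.5815 -0.0591  0.0627] F [ 0.  -0.2  0.5] w 0.45 ff 0.0
dp_now [ 0.011 -0.017  0.024] dp_after_turn [ 0.01  -0.017  0.024] turn [0.027 0.011 0.038]
gripbed [-200.4  -39.7   14.9] Fbed [ 0.1 -0.1  0.5]
```

View pics/w6.png

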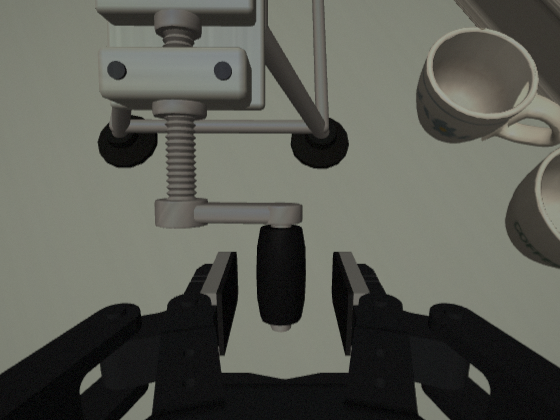

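The grip sits at (281,275) between the fingers, with the crank arm and hub clear above it. I'll close on it.

Call:
{"name": "move_arm", "arguments": {
  "dp": [
    [0.01,-0.015,0.022],
    [0,0,0]
  ],
  "turn": [
    [0,0,0],
    [0,0,0]
  ]
}}

```text
time: 14.85
tool_pos: [0.5807, -0.056, 0.0607]
ee_rot: [-2.328, -1.429, -0.735]
force: [-0.0, 0.2, -0.9]
gripper_width: 0.45
finger_force: 0.0
```

Call:
{"name": "move_arm", "arguments": {
  "dp": [
    [0,0,0],
    [0,0,0],
    [0,0,0],
    [0,0,0],
    [0,0,0]
  ],
  "turn": [
    [0,0,0],
    [0,0,0],
    [0,0,0],
    [0,0,0],
    [0,0,0]
  ],
  "claw": 1
}}

```text
time: 15.48
tool_pos: [0.581, -0.0563, 0.0606]
ee_rot: [-2.329, -1.429, -0.735]
force: [1.0, -2.4, 1.3]
gripper_width: 0.187
finger_force: 58.5
```

```bash
python3 pc.py -199 -38 12.7 0; cat > ck.py <<'E'
# rows for the crank: from phi0 (measured) by steps; prints dp rows in tool axes
from h import *
import sys
b=np.load("bed.npz");B=b["B"];O=b["O"]
Rt=B@np.diag([1,-1,-1.])@R.from_euler("y",10,degrees=True).as_matrix()
T=Rt.T@B
s=robot.state();g=(s["tool_pos"]-Rt[:,2]*.015-O)@B*1000
ay,az=-.2,9.8
phi=np.degrees(np.arctan2(g[2]-az,g[1]-ay))%360;r=np.hypot(g[2]-az,g[1]-ay)
F=s["force"]@B;c,d=np.cos(np.radians(phi)),np.sin(np.radians(phi))
print("t",round(float(s["time"]),2),"grip",g.round(1),"phi %.1f r %.2f"%(phi,r),"Ftan %.1f Frad %.1f Fx %.1f"%(-F[1]*d+F[2]*c,F[1]*c+F[2]*d,F[0]),"w %.3f"%s["gripper_width"])
if len(sys.argv)>1:
    st=float(sys.argv[1]);n=int(sys.argv[2]);p=g.copy()
    for i in range(1,n+1):
        a=np.radians(phi+i*st);t=np.array([g[0]+10*i*st/360,ay+38*np.cos(a),az+38*np.sin(a)])
        print(i,(T@(t-p)/100).round(3).tolist());p=t
E
python3 ck.py 15 15
```

```text
t 15.47 pos [ 0.581  -0.0563  0.0606] F [ 1.  -2.4  1.3] w 0.187 ff 58.5
dp_now [ 0.003  0.    -0.006] dp_after_turn [ 0.003  0.    -0.006] turn [0.02  0.012 0.031]
gripbed [-199.2  -38.    12.1] Fbed [-1.  -1.9  1.9]
t 15.47 grip [-199.2  -38.    12.1] phi 176.5 r 37.83 Ftan -1.8 Frad 2.0 Fx -1.0 w 0.187
1 [-0.013, -0.005, 0.098]
2 [-0.012, -0.032, 0.093]
3 [-0.01, -0.056, 0.082]
4 [-0.007, -0.075, 0.065]
5 [-0.003, -0.089, 0.043]
6 [0.001, -0.097, 0.019]
7 [0.005, -0.099, -0.006]
8 [0.01, -0.094, -0.031]
9 [0.014, -0.082, -0.054]
10 [0.017, -0.065, -0.073]
11 [0.02, -0.043, -0.087]
12 [0.021, -0.019, -0.095]
13 [0.021, 0.007, -0.097]
14 [0.02, 0.032, -0.092]
15 [0.018, 0.056, -0.08]
```

Call:
{"name": "move_arm", "arguments": {
  "dp": [
    [-0.013,-0.005,0.098],
    [-0.012,-0.032,0.093],
    [-0.01,-0.056,0.082]
  ],
  "turn": [
    [0,0,0],
    [0,0,0],
    [0,0,0]
  ]
}}

```text
time: 15.85
tool_pos: [0.5783, -0.0399, 0.0355]
ee_rot: [-2.328, -1.429, -0.735]
force: [0.6, -2.0, 4.2]
gripper_width: 0.186
finger_force: 58.8
```

```bash
python3 ck.py 15 15
```

```text
t 15.85 grip [-197.8  -28.1  -16.4] phi 223.2 r 38.26 Ftan -4.2 Frad -2.0 Fx 0.4 w 0.186
1 [-0.007, -0.079, 0.061]
2 [-0.003, -0.09, 0.041]
3 [0.001, -0.098, 0.017]
4 [0.006, -0.099, -0.009]
5 [0.01, -0.093, -0.034]
6 [0.014, -0.081, -0.056]
7 [0.017, -0.063, -0.075]
8 [0.02, -0.041, -0.088]
9 [0.021, -0.016, -0.096]
10 [0.021, 0.01, -0.096]
11 [0.02, 0.035, -0.091]
12 [0.018, 0.058, -0.079]
13 [0.015, 0.077, -0.061]
14 [0.011, 0.09, -0.04]
15 [0.007, 0.098, -0.015]
```

Running force is about 4 N, as expected. I'll keep turning.

Call:
{"name": "move_arm", "arguments": {
  "dp": [
    [-0.007,-0.079,0.061],
    [-0.003,-0.09,0.041],
    [0.001,-0.098,0.017],
    [0.006,-0.099,-0.009],
    [0.01,-0.093,-0.034]
  ],
  "turn": [
    [0,0,0],
    [0,0,0],
    [0,0,0],
    [0,0,0],
    [0,0,0]
  ]
}}

```text
time: 16.48
tool_pos: [0.539, -0.0145, 0.0301]
ee_rot: [-2.328, -1.429, -0.735]
force: [6.1, 1.5, 0.2]
gripper_width: 0.188
finger_force: 58.6
```

Call:
{"name": "move_arm", "arguments": {
  "dp": [
    [0.014,-0.081,-0.056],
    [0.017,-0.063,-0.075],
    [0.02,-0.041,-0.088],
    [0.021,-0.016,-0.096],
    [0.021,0.01,-0.096]
  ],
  "turn": [
    [0,0,0],
    [0,0,0],
    [0,0,0],
    [0,0,0],
    [0,0,0]
  ]
}}

```text
time: 17.1
tool_pos: [0.5148, -0.02, 0.0693]
ee_rot: [-2.327, -1.429, -0.735]
force: [8.9, 2.9, -3.0]
gripper_width: 0.184
finger_force: 58.6
```

```bash
python3 ck.py 15 25
```

```text
t 17.1 grip [-193.6   37.5   19. ] phi 13.7 r 38.80 Ftan -3.8 Frad -7.7 Fx 4.7 w 0.184
1 [0.02, 0.044, -0.088]
2 [0.018, 0.059, -0.078]
3 [0.015, 0.077, -0.06]
4 [0.011, 0.091, -0.039]
5 [0.007, 0.098, -0.014]
6 [0.002, 0.099, 0.011]
7 [-0.002, 0.092, 0.036]
8 [-0.006, 0.08, 0.058]
9 [-0.009, 0.062, 0.077]
10 [-0.012, 0.04, 0.09]
11 [-0.013, 0.015, 0.097]
12 [-0.013, -0.011, 0.098]
13 [-0.012, -0.036, 0.092]
14 [-0.01, -0.059, 0.08]
15 [-0.007, -0.077, 0.062]
16 [-0.003, -0.091, 0.04]
17 [0.001, -0.098, 0.016]
18 [0.006, -0.099, -0.01]
19 [0.01, -0.092, -0.035]
20 [0.014, -0.08, -0.057]
21 [0.018, -0.062, -0.075]
22 [0.02, -0.04, -0.089]
23 [0.021, -0.015, -0.096]
24 [0.021, 0.011, -0.096]
25 [0.02, 0.036, -0.09]
```

```bash
sed -i 's/ay,az=-.2,9.8/ay,az=-.8,9.8/' ck.py; python3 ck.py 15 10
```

```text
t 17.1 grip [-193.6   37.5   19. ] phi 13.5 r 39.38 Ftan -3.8 Frad -7.7 Fx 4.7 w 0.184
1 [0.02, 0.049, -0.087]
2 [0.018, 0.058, -0.078]
3 [0.015, 0.077, -0.061]
4 [0.011, 0.091, -0.039]
5 [0.007, 0.098, -0.015]
6 [0.002, 0.099, 0.011]
7 [-0.002, 0.093, 0.036]
8 [-0.006, 0.08, 0.058]
9 [-0.009, 0.062, 0.077]
10 [-0.012, 0.04, 0.09]
```

Call:
{"name": "move_arm", "arguments": {
  "dp": [
    [0.02,0.049,-0.087],
    [0.018,0.058,-0.078],
    [0.015,0.077,-0.061],
    [0.011,0.091,-0.039],
    [0.007,0.098,-0.015]
  ],
  "turn": [
    [0,0,0],
    [0,0,0],
    [0,0,0],
    [0,0,0],
    [0,0,0]
  ]
}}

```text
time: 17.73
tool_pos: [0.544, -0.0467, 0.0965]
ee_rot: [-2.327, -1.429, -0.734]
force: [-2.6, 5.2, -0.5]
gripper_width: 0.186
finger_force: 59.1
```

```bash
python3 ck.py 15 10
```

```text
t 17.73 grip [-191.6   -0.7   48.1] phi 89.8 r 38.32 Ftan -4.7 Frad -1.9 Fx 2.9 w 0.186
1 [0.001, 0.098, 0.016]
2 [-0.002, 0.092, 0.038]
3 [-0.006, 0.079, 0.06]
4 [-0.01, 0.061, 0.078]
5 [-0.012, 0.038, 0.091]
6 [-0.013, 0.013, 0.098]
7 [-0.013, -0.013, 0.098]
8 [-0.012, -0.038, 0.091]
9 [-0.01, -0.06, 0.078]
10 [-0.006, -0.078, 0.06]
```

Call:
{"name": "move_arm", "arguments": {
  "dp": [
    [0.001,0.098,0.016],
    [-0.002,0.092,0.038],
    [-0.006,0.079,0.06],
    [-0.01,0.061,0.078],
    [-0.012,0.038,0.091]
  ],
  "turn": [
    [0,0,0],
    [0,0,0],
    [0,0,0],
    [0,0,0],
    [0,0,0]
  ]
}}

```text
time: 18.35
tool_pos: [0.5835, -0.0509, 0.071]
ee_rot: [-2.328, -1.429, -0.735]
force: [-3.8, 3.3, 3.4]
gripper_width: 0.183
finger_force: 59.5
```

Call:
{"name": "move_arm", "arguments": {
  "dp": [
    [-0.013,0.013,0.098],
    [-0.013,-0.013,0.098],
    [-0.012,-0.038,0.091],
    [-0.01,-0.06,0.078],
    [-0.006,-0.078,0.06]
  ],
  "turn": [
    [0,0,0],
    [0,0,0],
    [0,0,0],
    [0,0,0],
    [0,0,0]
  ]
}}

```text
time: 18.98
tool_pos: [0.5775, -0.0257, 0.0338]
ee_rot: [-2.33, -1.429, -0.739]
force: [1.1, 1.9, 9.3]
gripper_width: 0.186
finger_force: 60.0
```

```bash
python3 ck.py 15 10
```

```text
t 18.98 grip [-187.4  -20.9  -23.1] phi 238.5 r 38.56 Ftan -4.0 Frad -6.4 Fx 5.9 w 0.186
1 [-0.002, -0.094, 0.036]
2 [0.001, -0.098, 0.016]
3 [0.006, -0.099, -0.01]
4 [0.01, -0.093, -0.034]
5 [0.014, -0.08, -0.057]
6 [0.017, -0.062, -0.075]
7 [0.02, -0.04, -0.089]
8 [0.021, -0.016, -0.096]
9 [0.021, 0.01, -0.096]
10 [0.02, 0.036, -0.09]
```

Call:
{"name": "move_arm", "arguments": {
  "dp": [
    [-0.002,-0.094,0.034],
    [0.001,-0.098,0.014],
    [0.006,-0.099,-0.01],
    [0.01,-0.093,-0.034],
    [0.014,-0.08,-0.057]
  ],
  "turn": [
    [0,0,0],
    [0,0,0],
    [0,0,0],
    [0,0,0],
    [0,0,0]
  ]
}}

```text
time: 19.6
tool_pos: [0.5359, -0.0051, 0.0394]
ee_rot: [-2.33, -1.429, -0.738]
force: [7.2, 6.2, 0.2]
gripper_width: 0.185
finger_force: 59.1
```

```bash
sed -i 's/ay,az=-.8,9.8/ay,az=-.8,10.1/' ck.py; python3 ck.py 15 10
```

```text
t 19.6 grip [-185.5   25.5  -17.7] phi 313.4 r 38.30 Ftan -5.0 Frad 0.1 Fx 8.1 w 0.185
1 [0.018, -0.06, -0.077]
2 [0.02, -0.04, -0.088]
3 [0.021, -0.016, -0.096]
4 [0.021, 0.01, -0.096]
5 [0.02, 0.035, -0.091]
6 [0.018, 0.058, -0.078]
7 [0.015, 0.077, -0.061]
8 [0.011, 0.091, -0.039]
9 [0.007, 0.098, -0.015]
10 [0.002, 0.099, 0.011]
```

Call:
{"name": "move_arm", "arguments": {
  "dp": [
    [0.023,-0.06,-0.076],
    [0.025,-0.04,-0.087],
    [0.021,-0.016,-0.096],
    [0.021,0.01,-0.096],
    [0.02,0.035,-0.091]
  ],
  "turn": [
    [0,0,0],
    [0,0,0],
    [0,0,0],
    [0,0,0],
    [0,0,0]
  ]
}}

```text
time: 20.23
tool_pos: [0.5208, -0.0169, 0.0826]
ee_rot: [-2.329, -1.429, -0.734]
force: [2.9, 1.1, -7.0]
gripper_width: 0.186
finger_force: 58.7
```

```bash
python3 ck.py 15 10
```

```text
t 20.23 grip [-183.    33.5   28.8] phi 28.5 r 39.09 Ftan -5.4 Frad -5.4 Fx -0.9 w 0.186
1 [0.017, 0.068, -0.073]
2 [0.015, 0.077, -0.061]
3 [0.011, 0.091, -0.039]
4 [0.007, 0.098, -0.015]
5 [0.002, 0.099, 0.011]
6 [-0.002, 0.093, 0.036]
7 [-0.006, 0.08, 0.058]
8 [-0.009, 0.062, 0.077]
9 [-0.012, 0.04, 0.09]
10 [-0.013, 0.015, 0.097]
```

Call:
{"name": "move_arm", "arguments": {
  "dp": [
    [0.017,0.066,-0.073],
    [0.015,0.077,-0.061],
    [0.011,0.091,-0.039],
    [0.007,0.098,-0.015],
    [0.002,0.099,0.011]
  ],
  "turn": [
    [0,0,0],
    [0,0,0],
    [0,0,0],
    [0,0,0],
    [0,0,0]
  ]
}}

```text
time: 20.85
tool_pos: [0.5564, -0.0418, 0.1001]
ee_rot: [-2.328, -1.43, -0.733]
force: [-5.8, -2.3, -2.7]
gripper_width: 0.185
finger_force: 59.5
```

```bash
python3 ck.py 15 10; python3 - <<'E'
from st import *
for n in("top","wrist"):
    f=grab(n);stone(f,n)
E
```

```text
t 20.85 grip [-181.1   -9.5   47.1] phi 103.2 r 38.01 Ftan -3.9 Frad -1.4 Fx -5.4 w 0.185
1 [-0.002, 0.093, 0.035]
2 [-0.006, 0.081, 0.058]
3 [-0.009, 0.063, 0.076]
4 [-0.012, 0.041, 0.09]
5 [-0.013, 0.016, 0.097]
6 [-0.013, -0.01, 0.098]
7 [-0.012, -0.035, 0.092]
8 [-0.01, -0.058, 0.08]
9 [-0.007, -0.077, 0.063]
10 [-0.003, -0.09, 0.041]
top rect [15.4  1.5] [ 51.1 166.7] 89.44 x [-67.4  80. ] z 24.2 tilt [-0.04 -0.47]
wrist rect [-68.1  -0.1] [ 1.8 49.4] 0.29 x [-68.9 -67.3] z 22.9 tilt [ 5.58 -0.12]
```

Call:
{"name": "move_arm", "arguments": {
  "dp": [
    [-0.002,0.093,0.035],
    [-0.006,0.081,0.058],
    [-0.011,0.063,0.076],
    [-0.014,0.041,0.09],
    [-0.014,0.016,0.097]
  ],
  "turn": [
    [0,0,0],
    [0,0,0],
    [0,0,0],
    [0,0,0],
    [0,0,0]
  ]
}}

```text
time: 21.58
tool_pos: [0.5904, -0.04, 0.0683]
ee_rot: [-2.328, -1.429, -0.735]
force: [-5.6, -1.9, 2.3]
gripper_width: 0.182
finger_force: 59.8
```

```bash
python3 ck.py 15 6
```

```text
t 21.57 grip [-179.   -38.9   11.1] phi 178.5 r 38.13 Ftan -4.0 Frad -4.1 Fx -2.9 w 0.182
1 [-0.013, -0.012, 0.098]
2 [-0.012, -0.036, 0.092]
3 [-0.01, -0.058, 0.08]
4 [-0.007, -0.077, 0.062]
5 [-0.003, -0.091, 0.04]
6 [0.001, -0.098, 0.016]
```

Call:
{"name": "move_arm", "arguments": {
  "dp": [
    [-0.013,-0.012,0.098],
    [-0.012,-0.036,0.092]
  ],
  "turn": [
    [0,0,0],
    [0,0,0]
  ]
}}

```text
time: 21.82
tool_pos: [0.5906, -0.0302, 0.0515]
ee_rot: [-2.329, -1.429, -0.737]
force: [-4.2, -3.4, 3.3]
gripper_width: 0.186
finger_force: 59.9
```

Call:
{"name": "move_arm", "arguments": {
  "dp": [
    [-0.01,-0.058,0.08],
    [-0.007,-0.077,0.062]
  ],
  "turn": [
    [0,0,0],
    [0,0,0]
  ]
}}

```text
time: 22.08
tool_pos: [0.5816, -0.0179, 0.0386]
ee_rot: [-2.33, -1.429, -0.737]
force: [0.5, -4.8, 2.6]
gripper_width: 0.191
finger_force: 59.8
```

```bash
python3 ck.py 10 10
```

```text
t 22.07 grip [-177.3  -21.1  -22.5] phi 238.1 r 38.38 Ftan -4.4 Frad -2.0 Fx -2.6 w 0.191
1 [-0.002, -0.061, 0.027]
2 [-0.001, -0.063, 0.019]
3 [0.001, -0.066, 0.008]
4 [0.003, -0.066, -0.003]
5 [0.005, -0.065, -0.014]
6 [0.007, -0.061, -0.025]
7 [0.009, -0.055, -0.035]
8 [0.011, -0.048, -0.044]
9 [0.012, -0.04, -0.052]
10 [0.013, -0.03, -0.058]
```

Call:
{"name": "move_arm", "arguments": {
  "dp": [
    [-0.002,-0.061,0.027],
    [-0.001,-0.063,0.019]
  ],
  "turn": [
    [0,0,0],
    [0,0,0]
  ]
}}

```text
time: 22.32
tool_pos: [0.5714, -0.0099, 0.0345]
ee_rot: [-2.329, -1.429, -0.736]
force: [3.6, -4.0, 0.1]
gripper_width: 0.188
finger_force: 59.5
```

```bash
python3 ck.py; python3 - <<'E'
from st import *
f=grab("top");q,ok=stone(f,"top")
m=ok&(abs(q[...,1])<15)&(q[...,2]>5)&(q[...,0]>70)&(q[...,0]<110)
for r in sorted(set(np.round(q[m][:,0]).astype(int))):
    a=q[m][abs(q[m][:,0]-r)<.6];print(r,len(a),a[:,2].mean().round(1),end="; ")
E
```

```text
t 22.32 grip [-176.8   -8.3  -27.2] phi 258.6 r 38.08 Ftan -5.1 Frad 0.1 Fx -1.7 w 0.188
top rect [10.7  1.2] [ 51.9 148.3] 88.99 x [-62.4  84.2] z 24.3 tilt [-0.04  0.07]
70 2 25.9; 71 6 25.1; 72 5 24.3; 73 4 24.0; 74 5 25.3; 75 5 26.3; 76 4 26.2; 77 6 25.2; 78 6 24.1; 79 6 25.1; 80 4 24.8; 81 5 25.2; 82 8 25.5; 83 10 21.2; 84 16 17.5; 85 7 19.0; 87 1 11.4; 88 4 14.5; 89 8 13.5; 90 3 13.9; 91 7 14.9; 92 3 15.6; 93 7 15.7; 94 8 14.4; 95 6 13.8; 96 6 15.4; 97 7 16.0; 98 6 15.0; 99 6 15.6; 100 3 15.8; 101 5 15.5; 102 7 15.4; 103 6 14.5; 104 6 15.4; 105 8 16.2; 106 9 11.8; 107 1 10.5;
```

Call:
{"name": "move_arm", "arguments": {
  "dp": [
    [0.001,-0.066,0.008],
    [0.003,-0.066,-0.003],
    [0.005,-0.065,-0.014]
  ],
  "turn": [
    [0,0,0],
    [0,0,0],
    [0,0,0]
  ]
}}

```text
time: 22.75
tool_pos: [0.5535, -0.0004, 0.0358]
ee_rot: [-2.328, -1.429, -0.736]
force: [5.0, -1.0, 0.7]
gripper_width: 0.186
finger_force: 59.4
```

```bash
python3 ck.py 10 6
```

```text
t 22.75 grip [-176.    11.9  -26.1] phi 289.3 r 38.40 Ftan -4.6 Frad -1.7 Fx 1.6 w 0.186
1 [0.008, -0.059, -0.03]
2 [0.009, -0.055, -0.036]
3 [0.011, -0.047, -0.045]
4 [0.012, -0.039, -0.053]
5 [0.013, -0.029, -0.058]
6 [0.014, -0.018, -0.062]
```

Call:
{"name": "move_arm", "arguments": {
  "dp": [
    [0.008,-0.059,-0.03],
    [0.009,-0.055,-0.036]
  ],
  "turn": [
    [0,0,0],
    [0,0,0]
  ]
}}

```text
time: 23.0
tool_pos: [0.5419, 0.0028, 0.0422]
ee_rot: [-2.327, -1.429, -0.735]
force: [4.7, 1.6, -1.8]
gripper_width: 0.188
finger_force: 59.2
```

```bash
python3 ck.py 10 6
```

```text
t 23.0 grip [-175.5   23.8  -19.4] phi 309.8 r 38.37 Ftan -4.7 Frad 0.2 Fx 2.5 w 0.188
1 [0.011, -0.045, -0.048]
2 [0.012, -0.038, -0.053]
3 [0.013, -0.028, -0.059]
4 [0.014, -0.017, -0.062]
5 [0.014, -0.006, -0.064]
6 [0.014, 0.006, -0.065]
```

Call:
{"name": "move_arm", "arguments": {
  "dp": [
    [0.011,-0.045,-0.048],
    [0.012,-0.038,-0.053]
  ],
  "turn": [
    [0,0,0],
    [0,0,0]
  ]
}}

```text
time: 23.25
tool_pos: [0.5324, 0.0034, 0.0517]
ee_rot: [-2.326, -1.429, -0.734]
force: [3.9, 2.4, -2.1]
gripper_width: 0.186
finger_force: 59.1
```

```bash
python3 ck.py 10 6
```

```text
t 23.25 grip [-174.9   32.5   -9.2] phi 330.0 r 38.49 Ftan -4.3 Frad -0.3 Fx 2.6 w 0.186
1 [0.014, -0.024, -0.061]
2 [0.014, -0.017, -0.063]
3 [0.014, -0.006, -0.064]
4 [0.014, 0.006, -0.065]
5 [0.014, 0.017, -0.063]
6 [0.013, 0.028, -0.059]
```

Call:
{"name": "move_arm", "arguments": {
  "dp": [
    [0.014,-0.024,-0.061],
    [0.014,-0.017,-0.063]
  ],
  "turn": [
    [0,0,0],
    [0,0,0]
  ]
}}

```text
time: 23.5
tool_pos: [0.5262, 0.0011, 0.0633]
ee_rot: [-2.325, -1.429, -0.733]
force: [1.5, 5.4, -3.3]
gripper_width: 0.183
finger_force: 58.8
```

```bash
python3 ck.py 10 6
```

```text
t 23.5 grip [-174.4   36.9    3.5] phi 350.1 r 38.29 Ftan -5.0 Frad 2.0 Fx 3.6 w 0.183
1 [0.014, -0.003, -0.065]
2 [0.014, 0.006, -0.064]
3 [0.014, 0.017, -0.063]
4 [0.013, 0.028, -0.059]
5 [0.012, 0.038, -0.053]
6 [0.011, 0.047, -0.046]
```

Call:
{"name": "move_arm", "arguments": {
  "dp": [
    [0.014,-0.003,-0.065],
    [0,0,0]
  ],
  "turn": [
    [0,0,0],
    [0,0,0]
  ]
}}

```text
time: 23.75
tool_pos: [0.5246, -0.0011, 0.0695]
ee_rot: [-2.325, -1.429, -0.733]
force: [-2.7, 4.2, -0.4]
gripper_width: 0.184
finger_force: 59.1
```

```bash
python3 ck.py 5 6
```

```text
t 23.75 grip [-174.2   37.3   10.2] phi 0.1 r 38.14 Ftan -1.4 Frad 4.3 Fx 2.1 w 0.184
1 [0.007, 0.003, -0.032]
2 [0.007, 0.004, -0.032]
3 [0.007, 0.007, -0.032]
4 [0.007, 0.01, -0.031]
5 [0.007, 0.013, -0.03]
6 [0.006, 0.015, -0.029]
```

Call:
{"name": "move_arm", "arguments": {
  "dp": [
    [0.007,0.001,-0.032],
    [0.007,0.004,-0.032],
    [0.007,0.007,-0.032]
  ],
  "turn": [
    [0,0,0],
    [0,0,0],
    [0,0,0]
  ]
}}

```text
time: 24.12
tool_pos: [0.5238, -0.0049, 0.0779]
ee_rot: [-2.325, -1.429, -0.731]
force: [0.4, 5.7, -6.9]
gripper_width: 0.188
finger_force: 58.6
```

```bash
python3 ck.py 5 6
```

```text
t 24.12 grip [-174.1   36.4   19.4] phi 14.0 r 38.31 Ftan -8.8 Frad 0.1 Fx 1.8 w 0.188
1 [0.007, 0.012, -0.03]
2 [0.007, 0.012, -0.03]
3 [0.007, 0.015, -0.029]
4 [0.006, 0.017, -0.028]
5 [0.006, 0.02, -0.026]
6 [0.006, 0.022, -0.024]
```

The force is rising, now 8.8 N, so I'll take smaller steps.

Call:
{"name": "move_arm", "arguments": {
  "dp": [
    [0.003,0.005,-0.015]
  ],
  "turn": [
    [0,0,0]
  ]
}}

```text
time: 24.25
tool_pos: [0.5239, -0.0056, 0.0793]
ee_rot: [-2.325, -1.429, -0.731]
force: [0.1, 5.3, -6.9]
gripper_width: 0.189
finger_force: 58.6
```

```bash
python3 ck.py 5 2
```

```text
t 24.25 grip [-174.    35.9   20.9] phi 16.4 r 38.26 Ftan -8.6 Frad -0.1 Fx 1.4 w 0.189
1 [0.007, 0.013, -0.03]
2 [0.007, 0.013, -0.03]
```

Call:
{"name": "move_arm", "arguments": {
  "dp": [
    [0.003,0.006,-0.015],
    [0.003,0.006,-0.015]
  ],
  "turn": [
    [0,0,0],
    [0,0,0]
  ]
}}

```text
time: 24.5
tool_pos: [0.5242, -0.0071, 0.0819]
ee_rot: [-2.325, -1.428, -0.73]
force: [-1.1, 5.4, -7.8]
gripper_width: 0.186
finger_force: 58.6
```

```bash
python3 ck.py 5 2
```

```text
t 24.5 grip [-174.    34.9   23.7] phi 20.9 r 38.26 Ftan -9.6 Frad 0.0 Fx 0.6 w 0.186
1 [0.006, 0.016, -0.029]
2 [0.006, 0.016, -0.028]
```

Call:
{"name": "move_arm", "arguments": {
  "dp": [
    [0.003,0.008,-0.015],
    [0.003,0.008,-0.014]
  ],
  "turn": [
    [0,0,0],
    [0,0,0]
  ]
}}

```text
time: 24.75
tool_pos: [0.5248, -0.0087, 0.0844]
ee_rot: [-2.324, -1.428, -0.73]
force: [-1.7, 6.2, -6.6]
gripper_width: 0.19
finger_force: 58.6
```

```bash
python3 ck.py 5 2;  python3 - <<'E'
from st import *
f=grab("top");q,ok=stone(f,"top")
E
```

```text
t 24.75 grip [-174.    33.7   26.6] phi 25.5 r 38.21 Ftan -9.0 Frad 0.4 Fx 1.5 w 0.190
1 [0.006, 0.017, -0.028]
2 [0.006, 0.018, -0.027]
top rect [4.4 1.2] [ 51.4 166.1] 89.28 x [-60.5  87.1] z 24.3 tilt [0.05 0.22]
```

Call:
{"name": "move_arm", "arguments": {
  "dp": [
    [0.004,0.01,-0.019],
    [0.004,0.011,-0.018]
  ],
  "turn": [
    [0,0,0],
    [0,0,0]
  ]
}}

```text
time: 25.05
tool_pos: [0.5259, -0.011, 0.0878]
ee_rot: [-2.324, -1.428, -0.729]
force: [-1.5, 6.3, -9.3]
gripper_width: 0.189
finger_force: 58.6
```

```bash
python3 ck.py 5 2
```

```text
t 25.05 grip [-173.9   31.7   30.2] phi 31.8 r 38.22 Ftan -11.2 Frad -2.0 Fx 0.6 w 0.189
1 [0.006, 0.021, -0.026]
2 [0.006, 0.021, -0.025]
```

Call:
{"name": "move_arm", "arguments": {
  "dp": [
    [0.003,0.01,-0.014],
    [0.003,0.01,-0.014]
  ],
  "turn": [
    [0,0,0],
    [0,0,0]
  ]
}}

```text
time: 25.3
tool_pos: [0.527, -0.0128, 0.0902]
ee_rot: [-2.324, -1.428, -0.728]
force: [-1.0, 6.4, -9.8]
gripper_width: 0.186
finger_force: 58.6
```

```bash
python3 ck.py 5 2
```

```text
t 25.3 grip [-173.9   29.9   32.9] phi 36.6 r 38.23 Ftan -11.2 Frad -3.6 Fx 0.6 w 0.186
1 [0.006, 0.023, -0.024]
2 [0.006, 0.023, -0.023]
```

Call:
{"name": "move_arm", "arguments": {
  "dp": [
    [0.004,0.014,-0.014],
    [0.003,0.014,-0.013]
  ],
  "turn": [
    [0,0,0],
    [0,0,0]
  ]
}}

```text
time: 25.55
tool_pos: [0.5286, -0.0148, 0.0925]
ee_rot: [-2.324, -1.428, -0.727]
force: [-3.9, 5.6, -10.7]
gripper_width: 0.19
finger_force: 58.7
```

```bash
python3 ck.py 5 2
```

```text
t 25.55 grip [-173.9   27.6   35.5] phi 41.8 r 38.06 Ftan -12.3 Frad -2.9 Fx -1.6 w 0.190
1 [0.005, 0.024, -0.023]
2 [0.005, 0.025, -0.021]
```

Call:
{"name": "move_arm", "arguments": {
  "dp": [
    [0.003,0.014,-0.013]
  ],
  "turn": [
    [0,0,0]
  ]
}}

```text
time: 25.68
tool_pos: [0.5294, -0.0158, 0.0937]
ee_rot: [-2.323, -1.428, -0.726]
force: [-5.0, 5.6, -10.8]
gripper_width: 0.19
finger_force: 58.7
```

```bash
python3 ck.py
```

```text
t 25.68 grip [-173.9   26.4   36.7] phi 44.3 r 38.04 Ftan -12.7 Frad -2.7 Fx -2.1 w 0.190
```

That's 12.7 N, firmly stiff. I'll release and retract.

Call:
{"name": "move_arm", "arguments": {
  "dp": [
    [0,0,0],
    [0,0,0],
    [0,0,0],
    [0,0,0]
  ],
  "turn": [
    [0,0,0],
    [0,0,0],
    [0,0,0],
    [0,0,0]
  ],
  "claw": 0
}}

```text
time: 26.18
tool_pos: [0.5327, -0.0177, 0.0957]
ee_rot: [-2.329, -1.429, -0.736]
force: [-0.0, 0.8, 1.3]
gripper_width: 0.502
finger_force: 0.0
```

Call:
{"name": "move_arm", "arguments": {
  "dp": [
    [0,0,-0.2],
    [0,0,-0.4],
    [0,0,-0.5],
    [0,0,-0.2],
    [0,0,0]
  ],
  "turn": [
    [0,0,0],
    [0,0,0],
    [0,0,0],
    [0,0,0],
    [0,0,0]
  ]
}}

```text
time: 26.8
tool_pos: [0.4986, -0.0845, 0.2029]
ee_rot: [-2.331, -1.43, -0.737]
force: [0.2, 0.2, 0.0]
gripper_width: 0.497
finger_force: 0.0
```

```bash
python3 ck.py; python3 - <<'E'
from st import *
for n in("wrist","top","scene"):
    f=grab(n);stone(f,n)
    if n=="top":cv2.imwrite("pics/t9.png",cv2.resize(f["pixels"][100:260,150:450],None,fx=2.6,fy=2.6)[...,::-1])
E
```

```text
t 26.8 grip [-195.9   22.5  167.4] phi 81.6 r 159.07 Ftan 0.1 Frad -0.1 Fx 0.2 w 0.497
wrist rect [-46.1  -0.2] [49.4 31.5] 89.34 x [-61.5 -31. ] z 24.9 tilt [1.05 0.05]
top rect [10.8  1.6] [ 51.9 172. ] 89.69 x [-59.9  87.1] z 24.5 tilt [ 0.21 -0.29]
scene rect [12.6  2.3] [150.3  55. ] 0.41 x [-61.   87.5] z 22.6 tilt [-0.65  0.09]
```

View pics/t9.png

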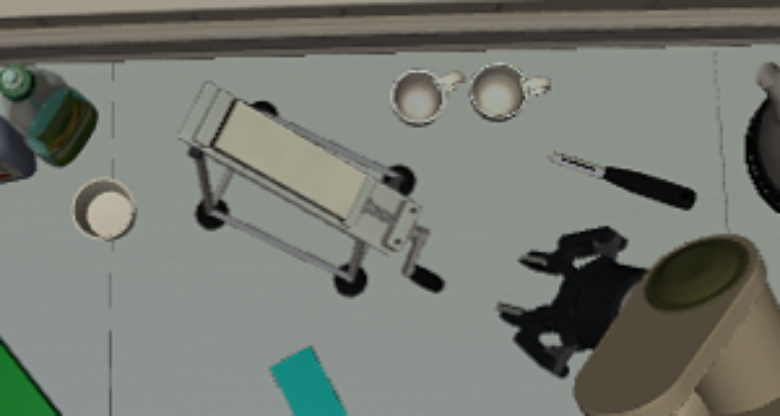

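The final top view shows the stone clamped flat between the jaw (355,205) and the stop (222,125). The crank is free at (428,278) and the gripper is clear. I'm handing in.

```bash
python3 -c "
from bench import robot;print(robot.hand_in())"
```

```text
the job is handed in; nothing more can be done
None
```

I set the long whetstone flat and centred on the bed and let it go, then cranked the jaw clockwise until the stone was against the far stop and the handle was firmly stiff (about 12.7 N); the job was handed in at about 27 s with the arm clear.

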